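# Reset the tripped circuit on the camp power box

## Robot

A 7-joint arm with a two-finger parallel gripper is mounted at the origin on the work surface. World frame = base frame: x ahead of the robot, y to its left, z up, the work surface at z = 0. Lengths are in m, angles in degrees, forces in N, time in s.
With the tool pointing down it reaches from about 0.35 to 0.775 m from the base axis. Payload 3.1 kg.
Tool frame: the origin (TCP) lies on the centre line of the jaws, within the pads' length; the fingertips stand 17 mm ahead of it and the grasp point (between the pads) lies 2 mm behind it (robot.tip_reach is the distance from the TCP to the fingertips, in m); z points along the fingers, y is the direction in which the jaws open and shut (so a half turn about z gives the same grasp; the last joint's range is limited). The gripper opens to 85 mm and grips with 20 to 120 N. Pads are 22 mm wide; open, the fingers measure 114 mm over their backs; the gripper's body (76 mm by 85 mm) begins 54 mm behind the grasp point. The pads swing forward as they close: fully open they stand 13 mm farther back than shut.
Start: joints at [-73.321, 17.813, 0.802, 86.603, -0.252, 75.585, -1.558], TCP at [0.18, 0.52, 0.248] pointing down, gripper open.
Joint ranges: [-154.91, 154.91], [-16.99, 109.72], [-72.82, 74.43], [7.12, 147.25], [-82.49, 262.49], [11.32, 116.49], [-174.64, 174.64]. Speed limits (degrees/s): [159.86, 159.86, 180, 180, 180, 180, 180].

## Interface

Orientations are given as [roll, pitch, yaw] about the fixed x, y, z axes, in that order (R = Rz(yaw) Ry(pitch) Rx(roll)).
In Python, from station import robot, fingers, vision, workorder, recognise gives the robot as it stands. Calls block until the motion is done:
- robot.move_to(position, orientation): joint-space move of the TCP to a pose.
- robot.line_to(position, orientation=None, velocity=0.15, f_stop=None): straight line of the TCP; orientation=None keeps the orientation; velocity is the mean speed in m/s. With f_stop (N) it stops when the force on the tool has changed by that much, and returns True; else False.
- robot.move_j(angles): joint-space move.
- fingers.gripper_to(opening, force=None): opening from 0.0 (shut) to 1.0 (fully open); force is the grip in N (None keeps the last); returns when the fingers have stopped.
- robot.pause(seconds).
- robot.inverse_kinematics(position, orientation): joint angles nearest the present ones, or None.
- vision.grab_frame(name): name is "scene" or "side" or "wrist"; returns the picture (420x560x3 uint8, red, green, blue); there is no depth.
- vision.calibration(name): a dict with "mtx" (3x3 intrinsics, pixels), "k1" (the pictures are not rectified: a ray, as slopes to the right and down, at radius r is drawn at 1 + k1 r^2 times it, then the intrinsics apply), "extrinsics" (4x4, takes a point from world to camera coordinates); the wrist camera has in their place "T_tool_cam" (4x4, takes a point from camera to tool coordinates, whose origin is the TCP and whose axes are the flange's). Camera axes: x right, y up, looking along -z (the intrinsics and any distortion apply to the point x, -y, -z); pixel columns grow to the right and rows downward; lengths in m; the calibration is good to about 2 mm. A picture is of the moment at which its call begins: read the wrist's pose just before it. calibration takes no time and is no camera call.
A pose or a line that the arm cannot do raises robot.PlanningError and nothing moves.
- workorder.close_job(): hands the job in, once; it reports no verdict.
Trained networks look in the newest picture that a camera, given by its name, has taken for a name from the list of things; names that differ only in an ending like _2 or _b are one class to them, and where a whole thing is asked for, a point or a joint stands for the part that bears it (a point fixed in the world has none). Each returns a list of dicts, best first, with "p" (0 to 1); they miss things now and then, are a little off and sometimes report something else, mostly with a low value. They report only what shows in the picture. A call takes as long as a camera call. They do not tell look-alikes from the thing itself.
- recognise(label, camera): "rect" ([centre column, centre row, width, height] in pixels, round what is visible of it).
Readings, each from a call of its own:
- robot.current_time_s(): time.
- robot.current_joint_positions(): joint angles.
- robot.current_dq(): joint speeds.
- robot.current_joint_torque(): joint torques, N m.
- robot.current_tool_pos(): TCP position.
- robot.current_eef_rot(): TCP orientation.
- robot.current_contact_force(): force on the tool from outside, world axes, zero at the start.
- robot.current_torque(): the same for the moment, N m.
- robot.current_finger_gap(): opening from 0.0 (shut) to 1.0 (fully open).
Only numpy, scipy, OpenCV 4.12 (cv2) and the standard library are available. Lean on these libraries where they do the work, as an engineer would, in place of code of your own. Each camera call takes 0.05 s, during which the arm holds its last target. There are 200 camera calls.

## Task

One of the three circuits on the power box has tripped: its round breaker button is standing out of its collar. Just by pressing, nothing needs gripping, switch that circuit's rocker off (the half next to the breaker button goes down), then push the breaker button fully home, then press the same rocker back on (the half away from the button goes down). Do not switch the other two circuits, and do not lift or shift the loose things on and around the box.

Things in the scene. Friction and masses are not known exactly. Their poses are not given: they have to be found in the camera images.
- power_box: Grey 12 V battery box, black lid, fixed; 232 (x) x 376 (y) x 170 mm tall, sockets on its -x face; origin at the centre of its underside, z up. On the flat lid, 80 mm apart along the box's y and in an order that changes, are three alike circuits: aluminium plate (132 x 66 x 4 mm), black rocker and, 64 mm from its pivot towards box -x, a breaker button. Their fixed parts end 7 mm over the lid.
- rocker_a (a joint): Rocker of circuit a, rad: +0.17 = on (half away from the breaker button pressed down), -0.17 = off (half next to the breaker button pressed down). It tips about the box's y: the raised half goes down under about 3 N at its end, is fully over when it lies level, and the rocker stays where it is left.
- rocker_a_on_half (a point): On the face of circuit a's rocker, middle of the half away from the breaker (it bears a small white bar), 18 mm from the pivot. The V-shaped black paddle is 24 mm wide (y), each half 24 mm long (x). A pressed half lies level 12 mm over the lid; the raised half slopes up to 20 mm at its end. Moves with the rocker.
- rocker_a_off_half (a point): The same point, 18 mm from the pivot, on the half of circuit a's rocker next to the breaker button.
- breaker_a (a joint): Breaker button of circuit a, m: 0 = tripped (standing out), 0.010 = fully home. It goes straight down against about 3 N and stays where it is pushed.
- breaker_a_top (a point): Centre of the top of circuit a's round black breaker button, diameter 16 mm, in a steel collar of diameter 25 mm that ends 7 mm over the lid. The top stands 20 mm over the lid when tripped (a white band then shows on its stem), 10 mm when home.
- rocker_b (a joint): Rocker of circuit b, rad: +0.17 = on (half away from the breaker button pressed down), -0.17 = off (half next to the breaker button pressed down). It tips about the box's y: the raised half goes down under about 3 N at its end, is fully over when it lies level, and the rocker stays where it is left.
- rocker_b_on_half (a point): On the face of circuit b's rocker, middle of the half away from the breaker (it bears a small white bar), 18 mm from the pivot. The V-shaped black paddle is 24 mm wide (y), each half 24 mm long (x). A pressed half lies level 12 mm over the lid; the raised half slopes up to 20 mm at its end. Moves with the rocker.
- rocker_b_off_half (a point): The same point, 18 mm from the pivot, on the half of circuit b's rocker next to the breaker button.
- breaker_b (a joint): Breaker button of circuit b, m: 0 = tripped (standing out), 0.010 = fully home. It goes straight down against about 3 N and stays where it is pushed.
- breaker_b_top (a point): Centre of the top of circuit b's round black breaker button, diameter 16 mm, in a steel collar of diameter 25 mm that ends 7 mm over the lid. The top stands 20 mm over the lid when tripped (a white band then shows on its stem), 10 mm when home.
- rocker_c (a joint): Rocker of circuit c, rad: +0.17 = on (half away from the breaker button pressed down), -0.17 = off (half next to the breaker button pressed down). It tips about the box's y: the raised half goes down under about 3 N at its end, is fully over when it lies level, and the rocker stays where it is left.
- rocker_c_on_half (a point): On the face of circuit c's rocker, middle of the half away from the breaker (it bears a small white bar), 18 mm from the pivot. The V-shaped black paddle is 24 mm wide (y), each half 24 mm long (x). A pressed half lies level 12 mm over the lid; the raised half slopes up to 20 mm at its end. Moves with the rocker.
- rocker_c_off_half (a point): The same point, 18 mm from the pivot, on the half of circuit c's rocker next to the breaker button.
- breaker_c (a joint): Breaker button of circuit c, m: 0 = tripped (standing out), 0.010 = fully home. It goes straight down against about 3 N and stays where it is pushed.
- breaker_c_top (a point): Centre of the top of circuit c's round black breaker button, diameter 16 mm, in a steel collar of diameter 25 mm that ends 7 mm over the lid. The top stands 20 mm over the lid when tripped (a white band then shows on its stem), 10 mm when home.
- tea_tin: Small round tin, diameter 44, 30 mm tall, loose on the lid near the box's +y end; origin at the centre of its underside. Leave it.
- multitool: Folded steel multitool, 100 x 24 x 16 mm, loose on the lid near the box's -y end; origin at the centre of its underside. Leave it.
- red_cup: Red metal cup, diameter 80, 85 mm tall, standing in front of the box; origin at the centre of its underside. Leave it.
- fuel_bottle: Aluminium fuel bottle, diameter 74, 176 mm tall, standing beside the box's -y end; origin at the centre of its underside. Leave it.
- spatula: Green spatula, 290 mm long, lying along the box's +y end; origin near the middle of its underside. Leave it.
Mind the look-alikes: they are no part of the job. Of the things like the red_cup, leave any that is black; of the rest the smaller one is meant.

How it is judged:
By the outcome, as a careful person would: the job done as asked, in the order asked, and still so for the second after the job is handed in, with the robot touching nothing.
It also fails if it takes over 48 s, if anything falls off the work surface, if the arm or the gripper's body presses on something with over 40 N, if the wrist force passes 120 N, or if a joint passes its speed limit or range.

## Working session

There is one attempt and no reset: what is moved stays moved. The work goes in short steps, each a Python script; the robot and the scene stay as the last script left them, time stands still between calls to the robot, and variables do not carry over. Pictures are saved under pics/ and viewed, about 8 in all and at most 12, crops included, and the job is handed in when it is done.

```bash
mkdir -p pics; ls
cat > h.py <<'E'
import numpy as np, cv2
from scipy.spatial.transform import Rotation as Rn
from station import robot, fingers, vision, workorder, recognise
def save(n,im): cv2.imwrite(f'pics/{n}.png',im[:,:,::-1])
def cam(name):
    c=vision.calibration(name); K=np.array(c['mtx']);k=c['k1']
    if name=='wrist':
        T=np.eye(4);T[:3,:3]=Rn.from_euler('xyz',robot.current_eef_rot(),degrees=True).as_matrix();T[:3,3]=robot.current_tool_pos()
        W=T@np.array(c['T_tool_cam'])
    else: W=np.linalg.inv(np.array(c['extrinsics']))
    return K,k,W
def ray(C,px):
    K,k,W=C
    d=np.linalg.inv(K)@np.array([px[0],px[1],1.]);u=d[:2].copy()
    for _ in range(20): u=d[:2]/(1+k*(u@u))
    return W[:3,3],W[:3,:3]@np.array([u[0],-u[1],-1])
def onz(C,px,z):
    o,d=ray(C,px);return o+d*(z-o[2])/d[2]
def proj(C,P):
    K,k,W=C
    p=np.linalg.inv(W)@np.append(P,1);u=np.array([p[0],-p[1]])/-p[2]
    u=u*(1+k*(u@u));return (K@np.append(u,1))[:2]
def tri(rs):
    A=0;b=0
    for o,d in rs:
        d=d/np.linalg.norm(d);M=np.eye(3)-np.outer(d,d);A=A+M;b=b+M@o
    return np.linalg.solve(A,b)
E
python3 - <<'E'
from h import *
for n in('scene','side'):
    im=vision.grab_frame(n);save(n,im)
    print(n,cam(n)[2][:3,3].round(3))
    for l in('power_box','breaker_a_top','rocker_a'):
        for r in recognise(l,n): print(l,r['p'],np.round(r['rect']))
a=cv2.imread('pics/scene.png');
E
```

```text
pics
scene [1.111 0.343 1.11 ]
power_box 0.97 [250. 211. 165. 143.]
rocker_a 0.72 [269. 209.  18.  17.]
rocker_a 0.71 [243. 197.  13.  22.]
rocker_a 0.54 [219. 183.  15.  16.]
side [0.397 0.627 0.732]
power_box 0.8 [253. 198. 144. 167.]
power_box 0.2 [243. 185.  20.  14.]
breaker_a_top 0.36 [290. 146.  10.  10.]
rocker_a 0.75 [244. 186.  19.  11.]
rocker_a 0.61 [265. 140.  23.  13.]
rocker_a 0.6 [253. 197. 140. 169.]
rocker_a 0.55 [255. 161.  25.  10.]
```

View pics/scene.png

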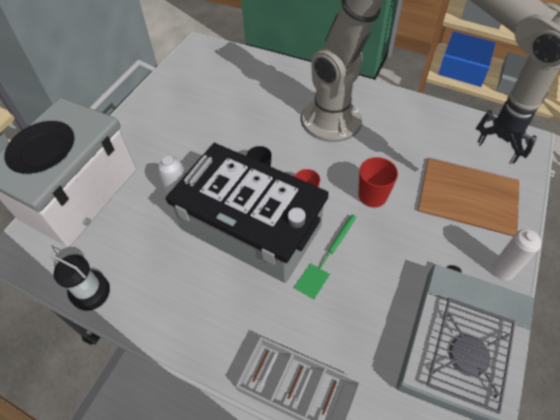

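View pics/side.png

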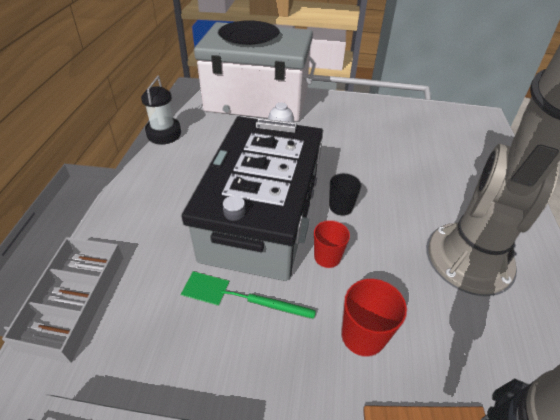

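Run:
```python
from h import *
for n,P in (('scene',[(269,209),(243,197),(219,183)]),('side',[(244,186),(265,140),(255,161)])):
    for p in P: print(n,p,onz(cam(n),p,.184).round(3))
print(robot.current_time_s(), vision.calibration('wrist')['T_tool_cam'])
```

```text
scene (269, 209) [0.553 0.03  0.184]
scene (243, 197) [ 0.546 -0.048  0.184]
scene (219, 183) [ 0.531 -0.128  0.184]
side (244, 186) [0.541 0.039 0.184]
side (265, 140) [ 0.525 -0.128  0.184]
side (255, 161) [ 0.534 -0.046  0.184]
0.4 [[ 5.35255918e-04  9.58828865e-01  2.83984014e-01  7.19945520e-02]
 [ 9.99999677e-01 -3.43029611e-04 -7.26622072e-04 -2.48478998e-04]
 [-5.99291291e-04  2.83984312e-01 -9.58828739e-01 -1.25771764e-01]
 [ 0.00000000e+00  0.00000000e+00  0.00000000e+00  1.00000000e+00]]
```

The scene view shows the box with its three circuits (rockers near (269,209), (243,197) and (219,183)); box yaw is about -6°. The side view shows the same three, with the tin at (234,206) and the multitool beyond. Neither picture is sharp enough to tell which button is out, so I'll look with the wrist camera.

Run:
```python
from h import *
print(robot.current_eef_rot(),robot.tip_reach)
fingers.gripper_to(0.0); print(robot.tip_reach)
p=robot.current_tool_pos(); robot.line_to([p[0],p[1],.40],velocity=.2)
o=[180,0,-6]
for i,y in enumerate((-.09,.0)):
    robot.move_to([.5,y,.36],o); robot.pause(.2)
    C=cam('wrist'); im=vision.grab_frame('wrist'); save(f'w{i}',im); np.save(f'W{i}.npy',C[2])
    for l in('breaker_a_top','rocker_a','rocker_a_on_half'):
        for r in recognise(l,'wrist'): print(i,l,round(r['p'],2),np.round(r['rect'],1),onz(C,r['rect'][:2],.185).round(3))
print(robot.current_time_s(),robot.current_contact_force())
a=cv2.imread('pics/w0.png')
```

```text
[-1.79984712e+02  1.95329045e-04  1.60938992e+02] 0.017
0.017
0 breaker_a_top 0.69 [327.6 230.1  21.9  20.5] [ 0.464 -0.126  0.185]
0 breaker_a_top 0.6 [ 44.4 162.6  69.3  56.8] [0.548 0.104 0.185]
0 rocker_a 0.79 [232.8 156.1  29.5  65.1] [ 0.536 -0.054  0.185]
0 rocker_a 0.76 [134.9 161.1  41.5  63.5] [0.54  0.027 0.185]
0 rocker_a 0.59 [331.2 154.9  31.9  63.7] [ 0.529 -0.134  0.185]
0 rocker_a_on_half 0.58 [330.  155.   31.2  55.8] [ 0.529 -0.133  0.185]
1 breaker_a_top 0.6 [428.4 217.1  21.2  19.5] [ 0.466 -0.126  0.185]
1 rocker_a 0.92 [238.6 151.4  29.1  66.1] [0.539 0.028 0.185]
1 rocker_a 0.79 [437.7 144.1  34.   63.4] [ 0.528 -0.134  0.185]
1 rocker_a 0.57 [338.6 145.3  30.2  65.7] [ 0.535 -0.053  0.185]
1 rocker_a_on_half 0.88 [434.  141.9  34.6  60.1] [ 0.53  -0.131  0.185]
5.775 [-0.42979171 -0.22634008  0.11106516]
```

View pics/w0.png

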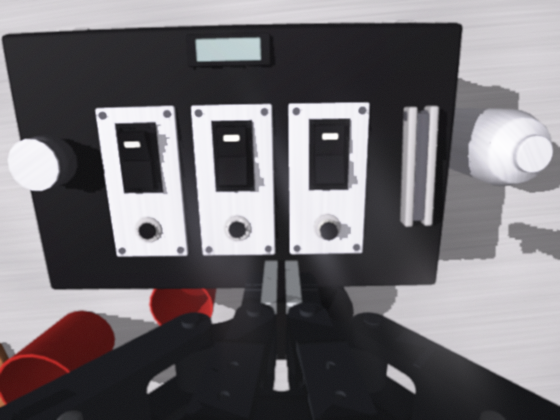

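View pics/w1.png

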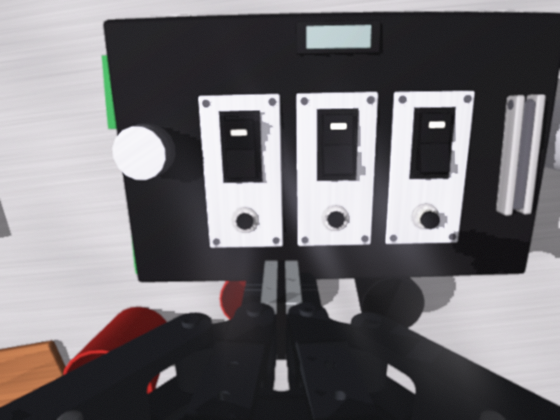

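Both views show three plates with breaker buttons below the rockers. The right one (w0 (329,230), w1 (429,218)) sits off-centre in its collar, so it probably stands out. I'll zoom in to confirm.

Run:
```python
import cv2,numpy as np
a=cv2.imread('pics/w0.png');b=cv2.imread('pics/w1.png')
f=lambda i,x,y:cv2.resize(i[y-24:y+24,x-24:x+24],(260,260),interpolation=cv2.INTER_CUBIC)
cv2.imwrite('pics/z.png',np.vstack([np.hstack([f(a,147,229),f(a,237,229),f(a,329,229)]),np.hstack([f(b,244,219),f(b,336,218),f(b,428,217)])]))
```

```text
(no output)
```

View pics/z.png

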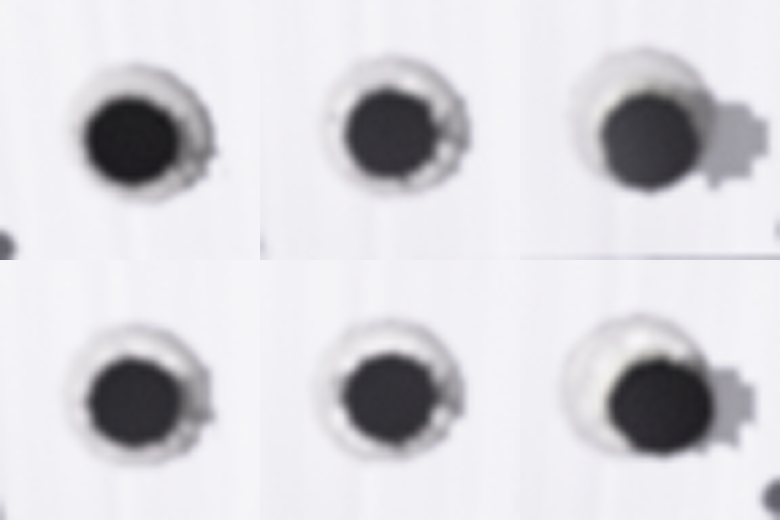

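The right circuit (at the -y end) is tripped: its button covers part of the collar and casts a shadow. I'll triangulate it and get the box yaw.

Run:
```python
from h import *
K,k,_=cam('wrist'); C=[(K,k,np.load(f'W{i}.npy')) for i in(0,1)]
B=tri([ray(C[0],(329,230.8)),ray(C[1],(430.2,219.8))]); print('btn',B)
# other buttons
for q,r in(((147.5,230.5),(245,221)),((237,229.5),(336,219))):
    print(tri([ray(C[0],q),ray(C[1],r)]), onz(C[0],q,.18),onz(C[1],r,.18))
print('z.19',onz(C[0],(329,230.8),.19),onz(C[1],(430.2,219.8),.19))
# white bars, lid edges
for q,r in(((132,144),(238.5,132)),((231.5,138),(338.5,126)),((330,136),(437,125))): print('bar',onz(C[0],q,.182),onz(C[1],r,.182))
# screws of tripped plate, z .174
for i,S in enumerate(([(296,109),(363,108),(295,249),(357,248)],[(402,99),(466,98),(393,238),(453,237)])):
    P=[onz(C[i],s,.174) for s in S]; print(np.round(P,4).tolist())
```

```text
btn [ 0.46393715 -0.12731976  0.18611927]
[0.47767573 0.03194588 0.17828145] [0.47829292 0.03121503 0.18      ] [0.47811007 0.03171556 0.18      ]
[ 0.47079928 -0.04749479  0.17846427] [ 0.4711958  -0.04773773  0.18      ] [ 0.47141158 -0.04730203  0.18      ]
z.19 [ 0.4653411  -0.12692643  0.19      ] [ 0.46532544 -0.1258005   0.19      ]
bar [0.55416411 0.0279817  0.182     ] [0.55424907 0.02655915 0.182     ]
bar [ 0.55017984 -0.05422576  0.182     ] [ 0.55033761 -0.05431411  0.182     ]
bar [ 0.54358069 -0.13395914  0.182     ] [ 0.54300758 -0.13424674  0.182     ]
[[0.5674, -0.1088, 0.174], [0.5627, -0.1634, 0.174], [0.4453, -0.0967, 0.174], [0.4404, -0.1529, 0.174]]
[[0.566, -0.1087, 0.174], [0.5617, -0.1616, 0.174], [0.4459, -0.0983, 0.174], [0.4408, -0.1532, 0.174]]
```

```bash
cat >> h.py <<'E'
O=[180,0,-5]; bx=np.array([np.cos(np.radians(5)),-np.sin(np.radians(5))])
btn=np.array([.465,-.1265]); piv=btn+.064*bx; off=piv-.019*bx; on=piv+.019*bx
def press(xy,tipz,f=12):
    robot.move_to([*xy,.245],O); robot.line_to([*xy,.215],velocity=.08)
    s=robot.line_to([*xy,tipz+.017],velocity=.03,f_stop=f)
    print('stop',s,'tip z',round(robot.current_tool_pos()[2]-.017,4),np.round(robot.current_contact_force(),1))
    robot.line_to([*xy,.245],velocity=.1)
E
python3 - <<'E'
from h import *
robot.line_to([.50,-.10,.26],O,velocity=.15)
press(off,.179)
robot.move_to([.47,-.127,.30],O); robot.pause(.2)
C=cam('wrist'); im=vision.grab_frame('wrist'); save('w2',im); np.save('W2.npy',C[2])
print([proj(C,[*p,z]).round() for p,z in((btn,.19),(piv,.180),(on,.187),(off,.182))],robot.current_time_s())
E
```

```text
stop True tip z 0.1821 [-1.4  0.9  5.4]
[array([282., 224.]), array([282., 125.]), array([282.,  94.]), array([282., 155.])] 9.45
```

View pics/w2.png

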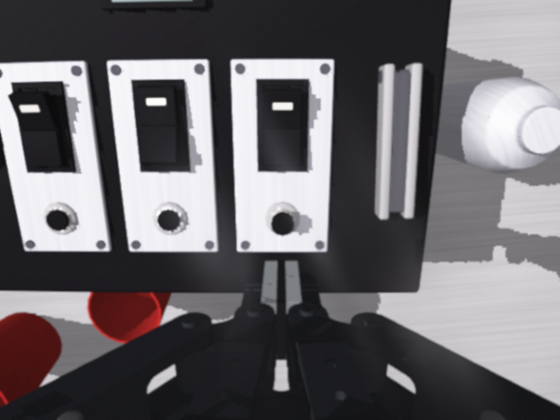

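The w2 view matches the projected points: button at (282,222), rocker pivot at (282,125). The tip stopped at 0.182, the level of a pressed half. Before going on I'll compare the rocker before and after.

Run:
```python
import cv2,numpy as np
a=cv2.imread('pics/w0.png')[110:200,195:365];b=cv2.imread('pics/w2.png')[65:185,120:320]
r=lambda i:cv2.convertScaleAbs(cv2.resize(i,(390,290),interpolation=cv2.INTER_CUBIC),alpha=2.5,beta=0)
cv2.imwrite('pics/z2.png',np.hstack([r(a),r(b)]))
```

```text
(no output)
```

View pics/z2.png

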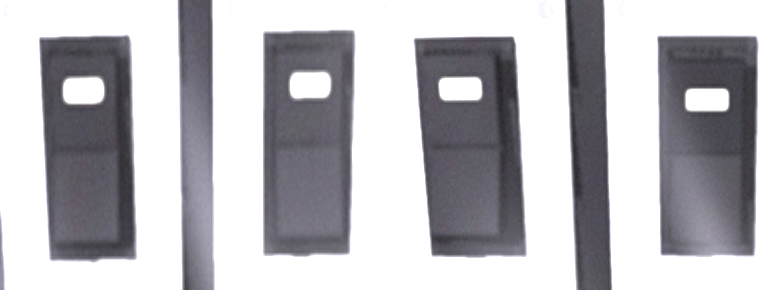

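Run:
```python
from h import *
K,k,_=cam('wrist')
for i in(0,2):
    C=(K,k,np.load(f'W{i}.npy'))
    for nm,s in(('on',1),('off',-1)):
        f=lambda d:proj(C,[*(piv+d*bx),.182+(abs(d)/3 if d*s<0 else 0)])[1].round(1)
        print(i,nm,[f(d) for d in(-.024,-.018,0,.018,.024)])
```

```text
0 on [np.float64(185.1), np.float64(177.4), np.float64(154.4), np.float64(132.2), np.float64(124.6)]
0 off [np.float64(183.1), np.float64(176.0), np.float64(154.4), np.float64(132.7), np.float64(125.1)]
2 on [np.float64(164.1), np.float64(154.2), np.float64(124.9), np.float64(95.7), np.float64(85.7)]
2 off [np.float64(162.2), np.float64(153.0), np.float64(124.9), np.float64(95.5), np.float64(85.1)]
```

The two rocker states look nearly alike from straight above. A tilted look from the side will show the profile.

```bash
cat >> h.py <<'E'
def tilt(n):
    robot.move_to([.51,-.02,.33],[140,0,-5]); robot.pause(.25)
    C=cam('wrist'); im=vision.grab_frame('wrist')
    u,v=proj(C,[*(piv-.02*bx),.18]).astype(int); print(u,v)
    x0=max(0,min(u-130,560-260)); y0=max(0,min(v-100,420-195))
    save(n,cv2.resize(im[y0:y0+195,x0:x0+260],(780,585),interpolation=cv2.INTER_CUBIC)); print(robot.current_time_s())
E
python3 -c "
from h import *
tilt('t0')"
```

```text
263 181
10.3667
```

View pics/t0.png

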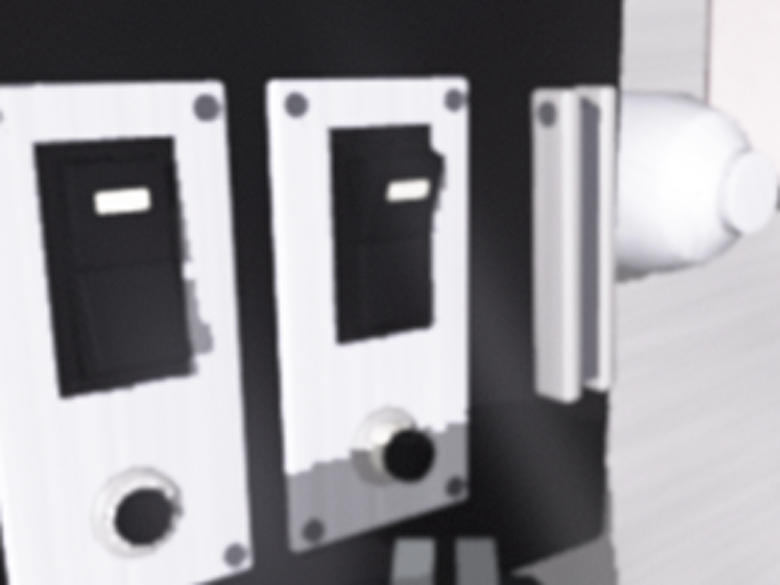

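Confirmed: the right rocker's on half now stands up at (440,160), while the middle circuit is still on. Next I push the button home and then switch the rocker on.

Run:
```python
from h import *
robot.move_to([*btn,.27],O)
press(btn,.176,15)
press(on,.179,13)
tilt('t1')
```

```text
stop True tip z 0.18 [-2.5  0.2  7. ]
stop True tip z 0.1821 [-0.3 -0.2  3.8]
264 180
16.2583
```

View pics/t1.png

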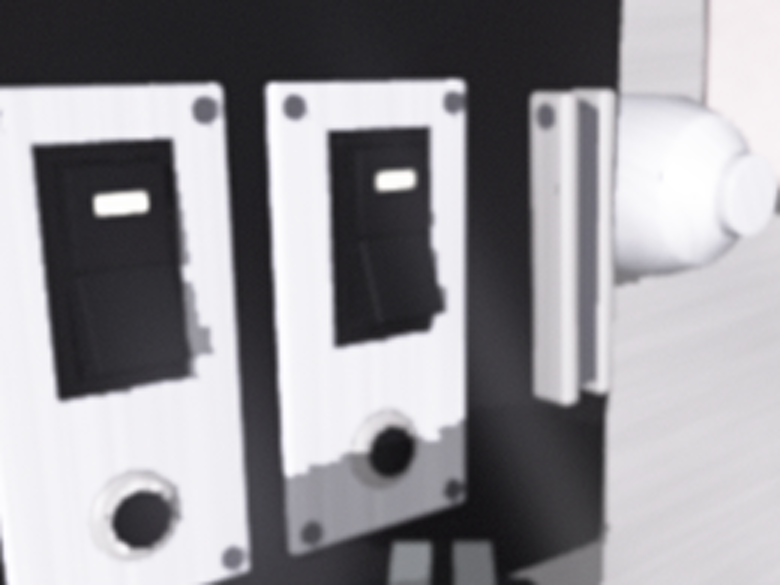

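The rocker is back on (off half raised at (440,300)) and the button at (390,450) now sits in its collar. Nothing else has moved. Handing in.

```bash
python3 -c "
from h import *
workorder.close_job()"
```

```text
the job is handed in; nothing more can be done
```

I reset the tripped circuit and handed the job in at about 16 s of the 48 s allowed. It was the circuit at the box's -y end, next to the multitool. With the fingers shut, I pressed its rocker off, pushed the breaker button home, then pressed the rocker back on.

- **Heights:** the fingertips stopped at 0.182, 0.180 and 0.182 m on the three presses. The text's heights put a pressed half 12 mm over the lid and a home button 10 mm over it, and these match for a lid at 0.170 m.
- **Pictures:** a tilted wrist view after the first press showed the rocker off. A second after the last press showed it on and the button seated in its collar. In that view the middle circuit and the multitool were unchanged.
- **Disagreed or unclear:** the straight-down view could not tell rocker on from off, which is why I added the tilted views. The triangulated button height was also about 4 mm low (0.186 against 0.190 m).
- **Not checked:** the last view did not cover the third circuit, the tin or the things around the box. I never pressed near them.

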